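Walk a heavy heat sink round to face the fence

TASK

Turn the big finned heat sink on the spot by pushing alternate corners with the fingertips until its flat solid face squarely faces the fence; its middle must not stray more than 40 mm from where it began while it is being turned. Then push it straight forward until that face rests flush against the fence, with neither end sticking out past the fence's ends. Never lift or tip it or press on its top, leave everything else on the bench where it is, and finish clear of it.

Things in the scene. Friction and masses are not known exactly. Their poses are not given: they have to be found in the camera images.
- heatsink: Big aluminium heat sink, a heavy block (0.7 to 0.95 kg) on the bench: 90 mm along its x, 120 along y, 60 high, too wide to grip. +x side: flat solid face of a 23 mm bar, with six small holes. -x side: edges of upright fins (push there as on a plain wall). Origin under its centre, z up. Starts 130 to 170 mm from the fence, turned 0.6 to 1.4 rad counter-clockwise from facing it.
- heatsink_center (a point): The middle of the heat sink, 30 mm up; same axes. It slides with plain friction (3 to 7 N) on its four bottom corners, so a push near a corner shifts it as well as turning it: pushed square to a long side near its end, it pivots about a point some 100 mm beyond its middle.
- heatsink_face (a point): The centre of the heat sink's flat solid face: 45 mm from its middle along its +x, 30 mm up. Same axes as the heat sink.
- fence: Fixed aluminium angle: working face 220 mm long, 35 high, in the plane x = 0 of its frame, looking to its -x (toward the robot); 6 mm thick, with a foot 5 mm high reaching 40 mm behind. y runs along it, z up. Origin: bottom edge of the working face, midway along. Job done, the heat sink's axes are parallel to the fence's and its middle is 45 mm in front of the face.
- solder_spool: a solder spool standing on end, 60 mm across, 42 mm high, beyond the left end of the fence; origin under its centre; a bystander, to be left alone.
- small_heatsink: a small aluminium heat sink, 40 x 24 x 24 mm, behind the fence; origin under its centre; a bystander, to be left alone.
- screwdriver: a screwdriver lying down, about 190 mm long, to the right of the work; origin under its middle; a bystander, to be left alone.
- calipers: steel calipers lying flat, 220 mm long, at the left; origin under the beam; a bystander, to be left alone.
- cutters: black-handled cutters lying flat, 145 mm long, at the right; origin under the pivot; a bystander, to be left alone.
- parts_box: a small clear open box of screws, 90 x 70 x 35 mm, beyond the right end of the fence; origin under its centre; a bystander, to be left alone.
- breadboard: a white breadboard, 55 x 165 x 9 mm, at the near left; origin under its centre; a bystander, to be left alone.

How it is judged:
By the outcome, as a careful person would: the job done as asked, in the order asked, and still so for the second after the job is handed in, with the robot touching nothing.
It also fails if it takes over 67 s, if anything falls off the work surface, if the arm or the gripper's body presses on something with over 40 N, if the wrist force passes 120 N, or if a joint passes its speed limit or range.

ROBOT

A 7-joint arm with a two-finger parallel gripper is mounted at the origin on the work surface. World frame = base frame: x ahead of the robot, y to its left, z up, the work surface at z = 0. Lengths are in m, angles in rad, forces in N, time in s.
With the tool pointing down it reaches from about 0.4 to 0.85 m from the base axis. Payload 4.5 kg.
Tool frame: the origin (TCP) lies on the centre line of the jaws, within the pads' length; the fingertips stand 8 mm ahead of it and the grasp point (between the pads) lies 11 mm behind it; z points along the fingers, x is the direction in which the jaws open and shut, and the axes are right-handed (so a half turn about z gives the same grasp; the last joint's range is limited). The gripper opens to 88 mm and grips with 3 to 60 N. Pads are 18 mm wide; open, the fingers measure 123 mm over their backs; the gripper's body (75 mm by 187 mm) begins 45 mm behind the grasp point.
Start: joints at [-1.187, 0.689, -0.195, 1.565, 0.157, 0.902, -0.215], TCP at [0.214, 0.587, 0.247] pointing down, gripper open.
Joint ranges: [-3.01, 3.01], [-0.46, 2.08], [-1.47, 1.51], [0.13, 2.56], [-1, 4.14], [0.04, 2.09], [-2.66, 2.66]. Speed limits (rad/s): [2.57, 2.57, 3.14, 3.14, 3.14, 3.14, 3.14].

INTERFACE

Orientations are given as a unit quaternion [x, y, z, w].
In Python, from plant import r gives the robot as it stands.
- The arm moves only by the shell command python3 -m pendant 'ROWS' [FORCE]. ROWS is JSON, a list of rows, each a list of 3 entries, a list of its own where there are three numbers: the turn, a rotation vector about the tool's x, y, z in rad, then the shift along the tool's x, y, z in m, then the opening, from 0 (shut) to 1 (fully open). In form: [[[wx, wy, wz], [tx, ty, tz], claw], ...]. A call has 1 to 10 rows; each row is the pose to reach, as a shift and turn from the pose commanded when the call began, along the tool's axes at that moment; what a row does not reach only later rows make up. A row lasts 1/10 s, in which the tool goes at most 50 mm and 8.59 degrees, less where a joint would pass 70% of its speed; a pose out of reach is approached as far as the arm can. A call with a gripper value outside its range is refused whole. The fingers move at their own pace and stop on an object; FORCE is the grip in N (left out, the last holds). Time passes only in rows, so rows that repeat a pose let the fingers close. It gives the time, the measured TCP pose, the force and the opening at its end, in the units of the state.
- r.get_state(): the state, without advancing time (a new reading comes with each control period).
- r.snapshot(name): name is "scene" or "top" or "wrist"; returns a dict with "image" (480x640x3 uint8, red, green, blue), "mtx" (3x3 intrinsics, pixels), "R" (3x3) and "t" (3): a world point X has camera coordinates R X + t; the wrist camera has in their place "T_tool_cam" (4x4, takes a point from camera to tool coordinates, whose origin is the TCP and whose axes are the tool frame's). Camera axes: x right, y down, z forward; pixel columns grow to the right and rows downward; lengths in m; the calibration is good to about 2 mm. A picture is of the moment at which its call begins: read the wrist's pose just before it. There is no depth.
- r.finish_job(): hands the job in, once; it reports no verdict.
The state is a dict: "clock": time; "q": joint angles; "qd": joint speeds; "joint_torque": joint torques, N m; "tool_pos": TCP position; "eef_rot": TCP orientation; "contact_force": force on the tool from outside, world axes, zero at the start; "moment": the same for the moment, N m; "opening": opening from 0.0 (shut) to 1.0 (fully open).
Only numpy, scipy, OpenCV 4.12 (cv2) and the standard library are available. Lean on these libraries where they do the work, as an engineer would, in place of code of your own. Each camera call takes 0.05 s, during which the arm holds its last target. There are 200 camera calls.

## Working session

There is one attempt and no reset: what is moved stays moved. The work goes in short steps, Python scripts to look and compute and a shell command to move; the robot and the scene stay as the last step left them, time stands still between calls to the robot, and variables do not carry over. Pictures are saved under pics/ and viewed, about 8 in all and at most 12, crops included, and the job is handed in when it is done.

```bash
mkdir -p pics; ls; python3 - <<'E'
from plant import r
import cv2,numpy as np
s=r.get_state();print(s)
for n in("top","scene"):
    d=r.snapshot(n);cv2.imwrite(f"pics/{n}0.png",d["image"][:,:,::-1]);np.savez(f"{n}.npz",**{k:d[k] for k in("mtx","R","t")});print(n,d["mtx"],d["R"],d["t"])
E
```

```text
pics
{'clock': 0.0, 'q': array([-1.18719737,  0.68996147, -0.19451809,  1.56635113,  0.15731179,
        0.90250892, -0.21510608]), 'qd': array([ 8.66049504e-04,  8.61314100e-04,  5.20875611e-04,  1.71716618e-04,
       -2.98600132e-04, -6.23749118e-04, -8.75494781e-05]), 'joint_torque': array([-2.80061076e-04, -5.27561724e+01, -1.26671389e+00, -1.53424340e+01,
       -5.25536772e-02,  6.27890899e-03,  1.58870298e-04]), 'tool_pos': array([0.21402671, 0.58654743, 0.24592229]), 'eef_rot': array([ 8.19336185e-01,  5.73312632e-01, -7.08334601e-04,  5.83554839e-04]), 'contact_force': array([-0.30309231, -0.10325687, -1.00798595]), 'moment': array([0.05529592, 0.03966373, 0.06932311]), 'opening': 0.9998701621302616}
top [[579.29448138   0.         310.93344347]
 [  0.         579.29448138 236.35308794]
 [  0.           0.           1.        ]] [[-5.92679033e-04 -9.99971573e-01  7.51679005e-03]
 [-9.86818621e-01 -6.31585517e-04 -1.61828954e-01]
 [ 1.61829101e-01 -7.51362102e-03 -9.86790194e-01]] [0.0036131  0.61903539 1.15859907]
scene [[451.66965726   0.         321.41777377]
 [  0.         451.66965726 242.19477714]
 [  0.           0.           1.        ]] [[ 0.42612849  0.90457195  0.01281012]
 [ 0.57626979 -0.26050096 -0.77463048]
 [-0.69737195  0.33747421 -0.63228437]] [-0.24447014 -0.30089811  1.43761628]
```

View pics/top0.png

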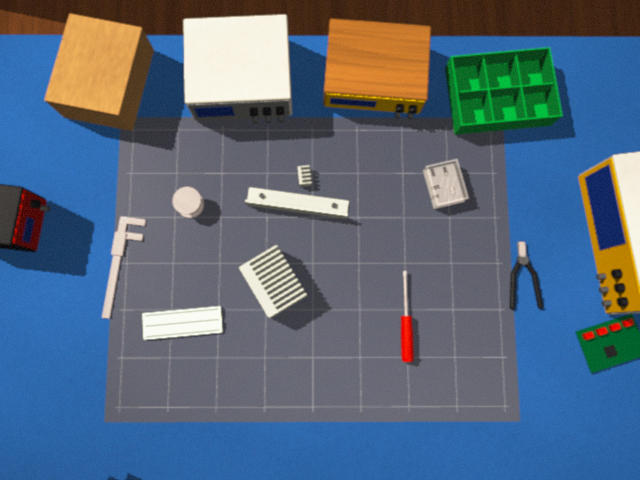

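View pics/scene0.png

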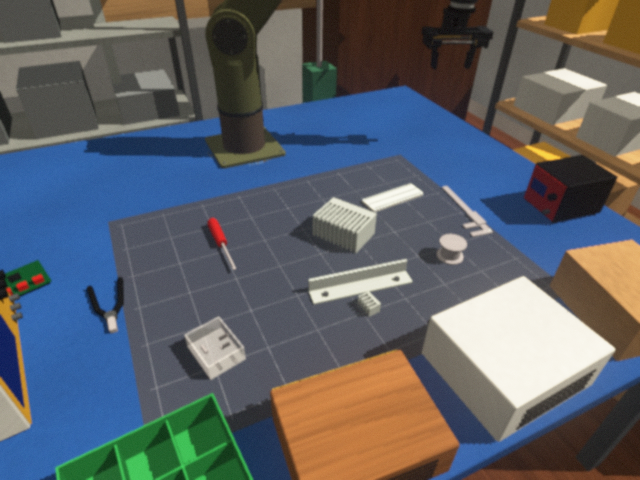

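```bash
python3 - <<'E'
import cv2,numpy as np
a=cv2.imread("pics/top0.png")[170:340,215:365];b=cv2.imread("pics/scene0.png")[180:320,290:430]
a=cv2.resize(a,(400,453),interpolation=3);b=cv2.resize(b,(400,400),interpolation=3)
o=np.zeros((453,800,3),np.uint8);o[:,:400]=a;o[:400,400:]=b;cv2.imwrite("pics/c1.png",o)
E
```

```text
(no output)
```

View pics/c1.png

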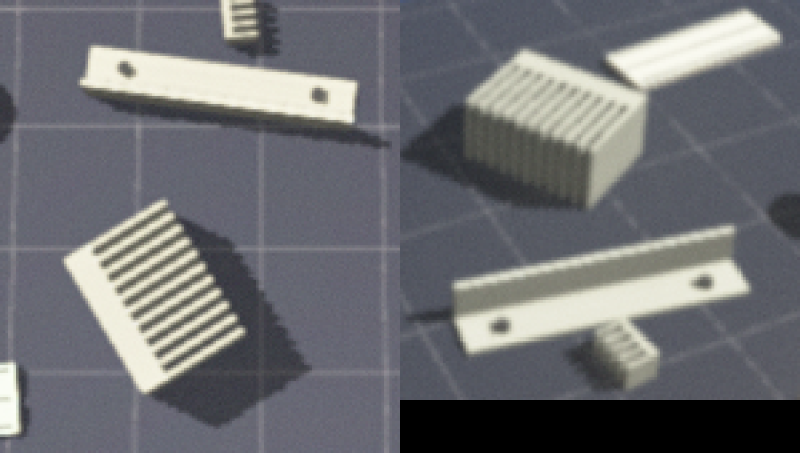

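```bash
cat > h.py <<'E'
from plant import r
import cv2,numpy as np
def ray(d,uv,z):
    uv=np.asarray(uv,float).reshape(-1,2)
    D=(np.linalg.inv(d["mtx"])@np.c_[uv,np.ones(len(uv))].T).T@d["R"]
    C=-d["R"].T@d["t"]; return (C+D*((z-C[2])/D[:,2])[:,None])[:,:2]
def proj(d,P):
    X=d["R"]@np.asarray(P,float)+d["t"];x=d["mtx"]@X;return x[:2]/x[2]
def rect(d,near,z,name=None,thr=170,win=45,k=5):
    u,v=proj(d,[*near,z]);g=cv2.cvtColor(d["image"],cv2.COLOR_RGB2HSV)
    m=((g[:,:,2]>thr)&(g[:,:,1]<60)).astype(np.uint8)
    b=np.zeros_like(m);cv2.circle(b,(int(u),int(v)),win,1,-1);m*=b
    mc=cv2.morphologyEx(m,cv2.MORPH_CLOSE,np.ones((k,k)))
    c=max(cv2.findContours(mc,0,2)[0],key=cv2.contourArea)
    P=ray(d,c,z).astype(np.float32);(cx,cy),(w,h),a=cv2.minAreaRect(P*1000)
    a=np.radians(a if w<h else a+90)  # direction of the short side
    return np.array([cx,cy])/1000,(min(w,h),max(w,h)),a,m
def sink(d,near):
    c,wh,a,m=rect(d,near,.06)
    best=[]
    for s in(0,np.pi):   # solid bar: brightest strip
        e=np.array([np.cos(a+s),np.sin(a+s)]);f=np.array([-e[1],e[0]])
        best.append((np.mean([m[tuple(np.int32(proj(d,[*(c+.034*e+t*f),.06]))[::-1])] for t in np.linspace(-.05,.05,41)]),a+s))
    y=max(best)[1];y=(y+np.pi)%(2*np.pi)-np.pi
    return c,y,wh,[round(float(b[0]),2) for b in best]
def tool():
    s=r.get_state();q=s["eef_rot"];x,y,z,w=q
    return s["tool_pos"],np.arctan2(2*(x*y+z*w),1-2*(y*y+z*z)),s
def shift(dx,dy,yaw):  # world xy shift -> tool shift for downward tool with x axis at yaw
    return dx*np.cos(yaw)+dy*np.sin(yaw), dx*np.sin(yaw)-dy*np.cos(yaw)
E
python3 - <<'E'
from h import *
d=r.snapshot("top")
g=d["image"][282,230:320].max(1);print(g)
print("fence",ray(d,[[247,200],[348,215],[247,188],[349,201]],.0351))
c0=ray(d,[[273,281]],.06)[0];c,y,wh,b=sink(d,c0);print(c,y,wh,b)
print("board",ray(d,[[142,315],[221,307],[224,333],[144,340]],.009),"driver",ray(d,[[405,270],[407,360]],.01), "spool",ray(d,[[188,202]],.042),"cal",ray(d,[[122,217],[106,318],[145,222]],.01))
print(tool()[:2])
E
```

```text
[117 118 112 116 114 116 114 117 114 114 116 113 114 111 111 117 129 172
 226 239 240 240 240 240 240 241 240 240 240 239 230 201 148 111  94 105
 127 174 222 235 232 209 173 139 109  96 116 146 183 217 236 232 207 164
 126 103  92 107 143 179 216 228 229 207 162 131 107  94  99 104  84  70
  67  63  65  75  64  70  66  66  65  70  80  81  92 107 111 116 116 110]
fence [[ 0.70007155  0.13989877]
 [ 0.66763641 -0.07538787]
 [ 0.72638093  0.1403527 ]
 [ 0.69813019 -0.07785922]]
[0.52599414 0.08362748] 2.113033301861142 (91.18119049072266, 121.0218276977539) [1.0, 0.51]
board [[0.45760719 0.35950759]
 [0.47431332 0.19358539]
 [0.42007637 0.18596472]
 [0.40572437 0.35291721]] driver [[ 0.55282522 -0.19794605]
 [ 0.36425528 -0.19705252]] spool [[0.69401147 0.26401171]] cal [[0.66784387 0.41219444]
 [0.45135312 0.4344974 ]
 [0.65687533 0.36202239]]
(array([0.21406645, 0.58672702, 0.24614033]), np.float64(1.2210538024101982))
```

```bash
cat >> h.py <<'E'
TX,TY=.0175,.009; YAW=1.427
def plan(c,psi,side,v,dth,C2=.0055,yaw=YAW,tl=None,gap=.02,n=5):
    """side +1: push +x face at y=-v ; side -1: push -x face at y=+v; clockwise by dth. prints tool-frame waypoints"""
    c=np.array(c);yv=-side*v
    tx=np.array([np.cos(yaw),np.sin(yaw)]);ty=np.array([tx[1],-tx[0]])
    def w(c,psi,g=0):
        e=np.array([np.cos(psi),np.sin(psi)]);f=np.array([-e[1],e[0]]);n_=side*e
        off=tx*TX*np.sign(n_@tx)+ty*TY*np.sign(n_@ty)
        return c+side*.045*e+yv*f+off+g*n_, c-np.sign(yv)*C2/v*f
    p=tool()[0][:2] if tl is None else np.array(tl)
    P,cor=w(c,psi)
    rows=[w(c,psi,gap)[0]]
    for t in np.linspace(0,-dth,n):
        R=np.array([[np.cos(t),-np.sin(t)],[np.sin(t),np.cos(t)]])
        c2=cor+R@(c-cor);rows.append(w(c2,psi+t)[0])
    rows.append(w(c2,psi-dth,gap)[0])
    for q in rows: print("world",q.round(3),"tool",np.round(shift(*(q-p),yaw),3))
    print("pred",c2.round(3),round(psi-dth,3))
E
python3 - <<'E'
from h import *
d=r.snapshot("top");g=cv2.cvtColor(d["image"],6+1).astype(int)
pts=[]
for u in range(255,342,3):
    col=g[180:230,u];k=np.where((col[:-1]>170)&(col[1:]<=170))[0]
    if len(k):
        k=k[-1];pts.append([u,180+k+(col[k]-170)/(col[k]-col[k+1])])
P=ray(d,pts,.035);vx,vy,x0,y0=cv2.fitLine(P.astype(np.float32),cv2.DIST_HUBER,0,.001,.001).ravel()
if vy<0:vx,vy=-vx,-vy
print("fence yaw",np.arctan2(-vx,vy),"x at y=.033",x0+(.033-y0)*vx/vy)
p,y,s=tool();plan([.526,.0836],2.113,1,.05,.28)
print(p,y,shift(*(np.array([.526,.19])-p[:2]),y))
E
```

```text
fence yaw -0.1384383 x at y=.033 0.68086857
world [0.529 0.184] tool [-0.354  0.369]
world [0.539 0.167] tool [-0.369  0.382]
world [0.547 0.158] tool [-0.376  0.391]
world [0.555 0.149] tool [-0.384  0.4  ]
world [0.562 0.14 ] tool [-0.392  0.408]
world [0.568 0.13 ] tool [-0.401  0.416]
world [0.563 0.15 ] tool [-0.383  0.408]
pred [0.538 0.055] 1.833
[0.21408945 0.58683097 0.24624408] 1.2211109062485705 (np.float64(-0.26595370829383064), np.float64(0.42898908982953476))
```

```bash
sed -i 's/YAW=1.427/YAW=1.432/' h.py
python3 -m pendant '[[[0,0,-0.1],[-0.03,0.04,0.01],0],[[0,0,-0.211],[-0.06,0.08,0.02],0],[[0,0,-0.211],[-0.09,0.12,0.04],0],[[0,0,-0.211],[-0.12,0.16,0.06],0],[[0,0,-0.211],[-0.15,0.2,0.08],0],[[0,0,-0.211],[-0.18,0.24,0.1],0],[[0,0,-0.211],[-0.2,0.28,0.12],0],[[0,0,-0.211],[-0.22,0.32,0.14],0],[[0,0,-0.211],[-0.24,0.36,0.15],0],[[0,0,-0.211],[-0.255,0.4,0.15],0]]' 20
python3 - <<'E'
from h import *
d=r.snapshot("top");cv2.imwrite("pics/t1.png",d["image"][:,:,::-1])
try: print(sink(d,[.526,.084]))
except Exception as e: print(e)
p,y,s=tool();print(p,y,s["opening"],s["contact_force"]);plan([.526,.0836],2.113,1,.05,.28)
E
```

```text
clock: 1.2
tool_pos: [0.4999, 0.2106, 0.0951]
eef_rot: [0.754, 0.657, -0.002, -0.0]
contact_force: [0.2, 0.6, 0.2]
opening: 0.116
(array([0.5259632 , 0.08368639]), np.float64(2.1192421290475263), (91.4625244140625, 122.02611541748047), [0.78, 0.54])
[0.5087817  0.20060733 0.09537803] 1.418212075551008 0.07044686083593862 [ 5.86469265 -4.85702415  0.14444335]
world [0.529 0.184] tool [-0.014  0.022]
world [0.539 0.167] tool [-0.03   0.035]
world [0.547 0.158] tool [-0.037  0.044]
world [0.555 0.149] tool [-0.044  0.053]
world [0.562 0.14 ] tool [-0.053  0.061]
world [0.568 0.13 ] tool [-0.061  0.069]
world [0.563 0.15 ] tool [-0.043  0.061]
pred [0.538 0.055] 1.833
```

View pics/t1.png

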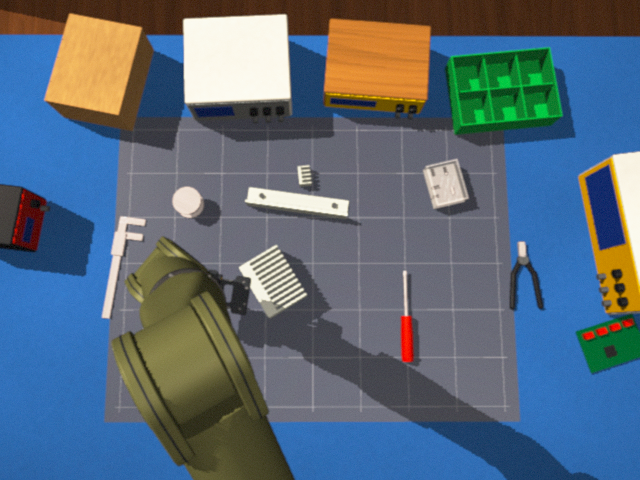

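```bash
python3 -m pendant '[[[0,0,0],[-0.015,0.02,0.03],0],[[0,0,0],[-0.022,0.03,0.06],0],[[0,0,0],[-0.022,0.03,0.072],0],[[0,0,0],[-0.03,0.036,0.072],0],[[0,0,0],[-0.038,0.043,0.072],0],[[0,0,0],[-0.045,0.051,0.072],0],[[0,0,0],[-0.053,0.06,0.072],0],[[0,0,0],[-0.061,0.069,0.072],0],[[0,0,0],[-0.07,0.077,0.072],0],[[0,0,0],[-0.07,0.077,0.072],0]]'
python3 - <<'E'
from h import *
d=r.snapshot("top");cv2.imwrite("pics/t2.png",d["image"][:,:,::-1])
try: print(sink(d,[.538,.06]))
except Exception as e: print(e)
p,y,s=tool();print(p,y,s["opening"],s["contact_force"])
E
```

```text
clock: 2.25
tool_pos: [0.5691, 0.1305, 0.0254]
eef_rot: [0.755, 0.655, 0.001, 0.001]
contact_force: [1.5, 0.4, 0.5]
opening: 0.004
(array([0.59465588, 0.0257639 ]), np.float64(-2.3496668160444516), (1.4679007530212402, 2.930205821990967), [0.0, 0.0])
[0.56773527 0.13065224 0.02511067] 1.429448984099275 0.0053074598841939095 [-0.16937377 -0.02192498 -0.02447404]
```

```bash
python3 -m pendant '[[[0,0,0],[0.02,-0.01,0],0],[[0,0,0],[0.05,-0.04,-0.035],0],[[0,0,0],[0.05,-0.05,-0.075],0]]'
python3 - <<'E'
from h import *
d=r.snapshot("top");cv2.imwrite("pics/t3.png",d["image"][:,:,::-1])
try: print(sink(d,[.538,.055]))
except Exception as e: print(e)
p,y,s=tool();print(p,y,s["opening"],s["contact_force"])
o=np.hstack([cv2.imread(f"pics/t{i}.png")[220:350,190:350] for i in(2,3)]);cv2.imwrite("pics/c2.png",cv2.resize(o,None,fx=2.5,fy=2.5,interpolation=3))
E
```

```text
clock: 2.6
tool_pos: [0.52, 0.1922, 0.0987]
eef_rot: [0.753, 0.658, -0.003, -0.002]
contact_force: [-0.3, 0.7, 0.3]
opening: 0.004
(array([0.5382124 , 0.06265783]), np.float64(1.701330784795724), (91.06786346435547, 108.45765686035156), [0.8, 0.41])
[0.52171974 0.1928615  0.10559716] 1.4377374810950343 0.00623696515911269 [-1.9489945  -0.53440491  4.19087677]
```

View pics/c2.png

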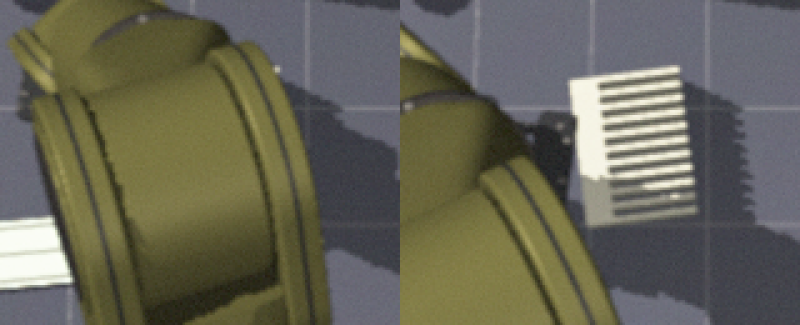

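```bash
sed -i 's/thr=170/thr=135/' h.py; python3 - <<'E'
from h import *
d=dict(np.load("top.npz"));d["image"]=cv2.imread("pics/t3.png")[:,:,::-1].copy()
print(d["image"][290:310,300].max(1))
c,y,wh,b=sink(d,[.538,.06]);print(c,y,wh,b)
print(ray(d,[[283.6,278.5]],.06))
print(tool()[0]);plan(c,y,-1,.05,.5,C2=.0035)
E
```

```text
[ 90 153 232 239 184 104  94 162 221 175 111  80  87 124 143 135  98  72
  73  76]
[0.53081525 0.08040852] 0.11141306956497754 (123.13154602050781, 130.11048889160156) [0.93, 0.41]
[[0.53007974 0.05965177]]
[0.52171974 0.1928615  0.10559716]
world [0.449 0.107] tool [-0.095 -0.06 ]
world [0.469 0.109] tool [-0.09 -0.04]
world [0.484 0.115] tool [-0.082 -0.027]
world [0.499 0.12 ] tool [-0.075 -0.012]
world [0.52  0.157] tool [-0.036  0.003]
world [0.536 0.158] tool [-0.033  0.019]
world [0.517 0.165] tool [-0.028 -0.   ]
pred [0.565 0.076] -0.389
```

```bash
python3 - <<'E'
s=open('h.py').read()
s=s.replace('m=((g[:,:,2]>thr)&(g[:,:,1]<60)).astype(np.uint8)','I=cv2.GaussianBlur(d["image"],(3,3),0).astype(int);m=((g[:,:,2]>thr)&(g[:,:,1]<60)&(I[:,:,0]>I[:,:,2])).astype(np.uint8)').replace('thr=135','thr=120')
s=s.replace("c=max(","mc=cv2.morphologyEx(mc,cv2.MORPH_OPEN,np.ones((7,7)));c=max(")
open('h.py','w').write(s)
from h import *
for n,q in(("top0",[.526,.084]),("t1",[.526,.084]),("t3",[.53,.06])):
    d=dict(np.load("top.npz"));d["image"]=cv2.imread(f"pics/{n}.png")[:,:,::-1].copy()
    c,y,wh,b=sink(d,q);print(c,y,wh,b)
plan(c,y,-1,.05,.6,C2=.0035)
E
```

```text
[0.52597266 0.08355269] 2.1162527973029395 (93.1150894165039, 124.06660461425781) [1.0, 0.78]
[0.52602466 0.08381357] 2.1129147246136064 (93.57625579833984, 124.22621154785156) [1.0, 0.78]
[0.53222443 0.0618987 ] 1.7010553556823602 (93.4199447631836, 122.40177154541016) [1.0, 0.85]
world [ 0.498 -0.028] tool [-0.222  0.007]
world [ 0.495 -0.008] tool [-0.202  0.001]
world [0.487 0.01 ] tool [-0.186 -0.009]
world [0.464 0.031] tool [-0.168 -0.034]
world [0.462 0.05 ] tool [-0.15  -0.039]
world [0.463 0.069] tool [-0.131 -0.041]
world [0.454 0.051] tool [-0.15  -0.048]
pred [0.539 0.103] 1.101
```

```bash
python3 - <<'E'
from h import *
c=np.array([.532,.062])
plan(c,1.701,-1,.05,.65,C2=.0028,yaw=.932,tl=[.5265,.1864])
print(shift(.513-.5265,-.047-.1864,1.432))
E
```

```text
world [ 0.488 -0.028] tool [-0.196  0.097]
world [ 0.485 -0.009] tool [-0.181  0.083]
world [0.477 0.008] tool [-0.173  0.066]
world [0.472 0.026] tool [-0.161  0.051]
world [0.469 0.045] tool [-0.148  0.039]
world [0.47  0.063] tool [-0.132  0.028]
world [0.46  0.046] tool [-0.152  0.03 ]
pred [0.539 0.097] 1.051
(np.float64(-0.23302318903665226), np.float64(0.018920977014642123))
```

```bash
python3 -m pendant '[[[0,0,0.12],[-0.045,0,0],0],[[0,0,0.25],[-0.09,0,0],0],[[0,0,0.38],[-0.135,0,0],0],[[0,0,0.5],[-0.18,-0.003,0],0],[[0,0,0.5],[-0.22,-0.005,0],0],[[0,0,0.5],[-0.229,-0.005,0.03],0],[[0,0,0.5],[-0.229,-0.005,0.06],0],[[0,0,0.5],[-0.229,-0.005,0.075],0],[[0,0,0.5],[-0.229,-0.005,0.075],0]]'
python3 - <<'E'
from h import *
p,y,s=tool();print(p,y,s["contact_force"]);plan([.532,.062],1.701,-1,.05,.65,C2=.0028,yaw=.932)
E
```

```text
clock: 3.55
tool_pos: [0.4854, -0.0381, 0.023]
eef_rot: [0.893, 0.449, -0.003, -0.0]
contact_force: [-0.1, 0.6, -0.7]
opening: 0.006
[ 0.48542014 -0.03808645  0.0230445 ] 0.9314656013794232 [-0.07423911  0.63835612 -0.73298734]
world [ 0.488 -0.028] tool [ 0.009 -0.004]
world [ 0.485 -0.009] tool [ 0.024 -0.018]
world [0.477 0.008] tool [ 0.032 -0.034]
world [0.472 0.026] tool [ 0.043 -0.049]
world [0.469 0.045] tool [ 0.057 -0.062]
world [0.47  0.063] tool [ 0.072 -0.073]
world [0.46  0.046] tool [ 0.052 -0.071]
pred [0.539 0.097] 1.051
```

```bash
python3 -m pendant '[[[0,0,0],[0.012,-0.007,0],0],[[0,0,0],[0.024,-0.018,0],0],[[0,0,0],[0.032,-0.034,0],0],[[0,0,0],[0.043,-0.049,0],0],[[0,0,0],[0.05,-0.056,0],0],[[0,0,0],[0.057,-0.062,0],0],[[0,0,0],[0.065,-0.068,0],0],[[0,0,0],[0.072,-0.073,0],0],[[0,0,0],[0.072,-0.073,0],0],[[0,0,0],[0.05,-0.073,0],0]]'
python3 -m pendant '[[[0,0,0],[-0.05,0.02,0],0],[[0,0,0],[-0.09,0.05,-0.04],0],[[0,0,0],[-0.13,0.07,-0.075],0],[[0,0,0],[-0.14,0.08,-0.075],0],[[0,0,0],[-0.14,0.08,-0.075],0]]'
python3 - <<'E'
from h import *
d=r.snapshot("top");cv2.imwrite("pics/t4.png",d["image"][:,:,::-1])
print(sink(d,[.539,.09]));p,y,s=tool();print(p,y,s["contact_force"])
E
```

```text
clock: 4.55
tool_pos: [0.4627, 0.0501, 0.026]
eef_rot: [0.893, 0.451, 0.002, -0.001]
contact_force: [8.0, 6.1, -0.5]
opening: 0.006
clock: 5.05
tool_pos: [0.4409, -0.1211, 0.1028]
eef_rot: [0.896, 0.444, -0.0, 0.002]
contact_force: [-0.5, 0.1, -0.4]
opening: 0.006
(array([0.53727563, 0.09600914]), np.float64(0.9750412654107459), (93.57423400878906, 123.49919128417969), [1.0, 0.66])
[ 0.44150097 -0.11991534  0.10267551] 0.9210662001240907 [ 0.69880276 -1.93689537  0.78367349]
```

```bash
python3 - <<'E'
from h import *
plan([.5373,.096],.975,1,.05,.65,C2=.0028,yaw=1.432)
q=np.array([.632,.152]);p=tool()[0][:2];print(shift(*(q-p),.928))
E
```

```text
world [0.626 0.138] tool [0.281 0.148]
world [0.615 0.121] tool [0.263 0.139]
world [0.61  0.103] tool [0.244 0.136]
world [0.602 0.086] tool [0.227 0.131]
world [0.592 0.071] tool [0.21  0.122]
world [0.579 0.057] tool [0.195 0.111]
world [0.598 0.064] tool [0.204 0.129]
pred [0.509 0.074] 0.325
(np.float64(0.33183918583218613), np.float64(-0.010516110196720774))
```

```bash
python3 -m pendant '[[[0,0,-0.1],[0.04,0,0],0],[[0,0,-0.2],[0.08,0,0],0],[[0,0,-0.3],[0.125,0,0],0],[[0,0,-0.4],[0.17,0,0],0],[[0,0,-0.5],[0.215,0,0],0],[[0,0,-0.505],[0.26,-0.005,0],0],[[0,0,-0.505],[0.3,-0.01,0],0],[[0,0,-0.505],[0.332,-0.01,0],0],[[0,0,-0.505],[0.332,-0.01,0],0]]'
python3 -m pendant '[[[0,0,0],[0,0,0.04],0],[[0,0,0],[0,0,0.077],0],[[0,0,0],[0,0,0.077],0]]'
python3 - <<'E'
from h import *
p,y,s=tool();print(p,y,s["contact_force"]);plan([.5373,.096],.975,1,.05,.65,C2=.0028,yaw=1.432)
E
```

```text
clock: 6.0
tool_pos: [0.6324, 0.168, 0.1008]
eef_rot: [0.751, 0.661, 0.004, -0.002]
contact_force: [-0.2, -0.4, -0.2]
opening: 0.009
clock: 6.3
tool_pos: [0.6266, 0.1579, 0.0185]
eef_rot: [0.752, 0.659, -0.005, -0.002]
contact_force: [0.8, 1.0, -0.2]
opening: 0.003
[0.62658198 0.15792619 0.01852071] 1.438450754632833 [ 0.84806258  0.96336126 -0.21286536]
world [0.626 0.138] tool [-0.02   0.003]
world [0.615 0.121] tool [-0.038 -0.006]
world [0.61  0.103] tool [-0.056 -0.009]
world [0.602 0.086] tool [-0.074 -0.014]
world [0.592 0.071] tool [-0.091 -0.023]
world [0.579 0.057] tool [-0.106 -0.033]
world [0.598 0.064] tool [-0.097 -0.016]
pred [0.509 0.074] 0.325
```

```bash
python3 -m pendant '[[[0,0,0],[-0.02,0.002,0],0],[[0,0,0],[-0.038,-0.006,0],0],[[0,0,0],[-0.047,-0.008,0],0],[[0,0,0],[-0.056,-0.009,0],0],[[0,0,0],[-0.074,-0.014,0],0],[[0,0,0],[-0.083,-0.019,0],0],[[0,0,0],[-0.091,-0.023,0],0],[[0,0,0],[-0.106,-0.033,0],0],[[0,0,0],[-0.106,-0.033,0],0],[[0,0,0],[-0.1,-0.015,0],0]]'
python3 -m pendant '[[[0,0,0],[0.01,0.02,-0.03],0],[[0,0,0],[0.05,0.02,-0.077],0],[[0,0,0],[0.1,0.02,-0.077],0],[[0,0,0],[0.13,0,-0.077],0],[[0,0,0],[0.13,0,-0.077],0]]'
python3 - <<'E'
from h import *
d=r.snapshot("top");cv2.imwrite("pics/t5.png",d["image"][:,:,::-1])
print(sink(d,[.509,.075]));p,y,s=tool();print(p,y,s["contact_force"])
E
```

```text
clock: 7.3
tool_pos: [0.5988, 0.0611, 0.023]
eef_rot: [0.752, 0.659, -0.004, -0.002]
contact_force: [0.6, 0.7, -0.2]
opening: 0.004
clock: 7.8
tool_pos: [0.6154, 0.2016, 0.1014]
eef_rot: [0.749, 0.663, 0.001, -0.005]
contact_force: [-0.6, 0.6, -0.2]
opening: 0.008Traceback (most recent call last):
  File "<stdin>", line 3, in <module>
  File "h.py", line 19, in sink
    c,wh,a,m=rect(d,near,.06)
             ~~~~^^^^^^^^^^^^
  File "h.py", line 14, in rect
    mc=cv2.morphologyEx(mc,cv2.MORPH_OPEN,np.ones((7,7)));c=max(cv2.findContours(mc,0,2)[0],key=cv2.contourArea)
                                                            ~~~^^^^^^^^^^^^^^^^^^^^^^^^^^^^^^^^^^^^^^^^^^^^^^^^^
ValueError: max() iterable argument is empty
```

```bash
python3 -m pendant '[[[0,0,0],[0.01,-0.045,0],0],[[0,0,0],[0.02,-0.09,0],0],[[0,0,0],[0.03,-0.135,0],0],[[0,0,0],[0.034,-0.175,0],0],[[0,0,0],[0.034,-0.19,0],0],[[0,0,0],[0.034,-0.19,0],0]]'
python3 - <<'E'
from h import *
d=r.snapshot("top");cv2.imwrite("pics/t6.png",d["image"][:,:,::-1])
p,y,s=tool();print(p,y,s["contact_force"])
c,y,*z=sink(d,[.509,.075]);print(c,y,z)
plan(c,y,-1,.05,y+.138,C2=.0028,yaw=1.432)
E
```

```text
clock: 8.45
tool_pos: [0.4333, 0.249, 0.1004]
eef_rot: [0.752, 0.66, -0.003, -0.0]
contact_force: [-0.1, 0.4, 0.0]
opening: 0.006
[0.43563776 0.24875291 0.10043762] 1.4376702932807734 [ 0.4102258   0.02205937 -0.5124178 ]
[0.51146127 0.07766748] 0.3007719540333147 [(93.94721984863281, 124.32905578613281), [1.0, 0.66]]
world [0.423 0.09 ] tool [-0.159  0.01 ]
world [0.442 0.096] tool [-0.15   0.028]
world [0.452 0.104] tool [-0.141  0.037]
world [0.463 0.11 ] tool [-0.134  0.047]
world [0.475 0.115] tool [-0.127  0.057]
world [0.487 0.119] tool [-0.121  0.069]
world [0.467 0.122] tool [-0.121  0.049]
pred [0.536 0.08 ] -0.138
```

```bash
python3 -m pendant '[[[0,0,0],[-0.045,-0.002,0],0],[[0,0,0],[-0.09,-0.003,0],0],[[0,0,0],[-0.135,-0.003,0.02],0],[[0,0,0],[-0.159,-0.003,0.05],0],[[0,0,0],[-0.159,0,0.075],0],[[0,0,0],[-0.159,0.005,0.075],0],[[0,0,0],[-0.157,0.016,0.075],0],[[0,0,0],[-0.15,0.028,0.075],0]]'
python3 -c "
from h import *
print(tool());plan([.5115,.0777],.301,-1,.05,.42,C2=.0028,yaw=1.432)"
```

```text
clock: 9.3
tool_pos: [0.4418, 0.092, 0.0236]
eef_rot: [0.754, 0.657, -0.003, 0.0]
contact_force: [-0.3, 0.7, -0.1]
opening: 0.007
(array([0.44175114, 0.09200108, 0.02356565]), np.float64(1.4327939004394346), {'clock': 9.3, 'q': array([-0.21970374,  0.92230019, -0.14524987,  2.21043338,  1.40369087,
        0.12017079, -0.27825794]), 'qd': array([-0.42593886, -0.04467276,  0.60933156, -0.2869185 , -2.36058575,
       -0.48305616,  2.31734973]), 'joint_torque': array([  2.707095  , -46.375916  ,  -1.63135752,  -0.2472541 ,
         3.68168816,   0.56933228,  -3.59365091]), 'tool_pos': array([0.44175114, 0.09200108, 0.02356565]), 'eef_rot': array([ 7.54176011e-01,  6.56663721e-01, -3.35988862e-03,  1.13033047e-04]), 'contact_force': array([-0.26708951,  0.69144461, -0.0535193 ]), 'moment': array([-0.01031354,  0.07835808,  0.10442378]), 'opening': 0.007378019511420369})
world [0.423 0.09 ] tool [-0.004 -0.018]
world [0.442 0.096] tool [0.004 0.   ]
world [0.452 0.103] tool [0.013 0.009]
world [0.462 0.11 ] tool [0.02  0.018]
world [0.473 0.115] tool [0.027 0.028]
world [0.485 0.119] tool [0.032 0.039]
world [0.465 0.121] tool [0.032 0.019]
pred [0.535 0.08 ] -0.119
```

```bash
python3 -m pendant '[[[0,0,0],[0.004,0.004,0],0],[[0,0,0],[0.009,0.009,0],0],[[0,0,0],[0.012,0.014,0],0],[[0,0,0],[0.016,0.018,0],0],[[0,0,0],[0.02,0.023,0],0],[[0,0,0],[0.023,0.028,0],0],[[0,0,0],[0.026,0.034,0],0],[[0,0,0],[0.028,0.039,0],0],[[0,0,0],[0.028,0.039,0],0],[[0,0,0],[0.028,0.02,0],0]]'
python3 -m pendant '[[[0,0,0],[0.02,-0.01,-0.03],0],[[0,0,0],[0.06,-0.02,-0.075],0],[[0,0,0],[0.1,-0.02,-0.075],0],[[0,0,0],[0.14,-0.02,-0.075],0],[[0,0,0],[0.15,-0.02,-0.075],0],[[0,0,0],[0.15,-0.02,-0.075],0]]'
python3 - <<'E'
from h import *
d=r.snapshot("top");cv2.imwrite("pics/t7.png",d["image"][:,:,::-1])
p,y,s=tool();print(p,y,s["contact_force"])
c,y,*z=sink(d,[.535,.08]);print(c,y,z)
E
```

```text
clock: 10.3
tool_pos: [0.4668, 0.1201, 0.0253]
eef_rot: [0.754, 0.656, -0.0, 0.0]
contact_force: [0.2, 0.1, -0.1]
opening: 0.006
clock: 10.9
tool_pos: [0.4644, 0.2739, 0.1004]
eef_rot: [0.752, 0.659, -0.001, -0.001]
contact_force: [-0.1, -0.6, 0.0]
opening: 0.006
[0.46410667 0.27129193 0.09989757] 1.436884766230759 [ 1.05460558 -0.1942515   0.03816502]
[0.53455371 0.08313895] -0.14693791577430382 [(93.15585327148438, 124.14230346679688), [0.59, 1.0]]
```

```bash
python3 -m pendant '[[[0,0,0],[-0.045,0,0],0.6],[[0,0,0],[-0.09,0.005,0],0.6],[[0,0,0],[-0.135,0.01,0],0.6],[[0,0,0],[-0.17,0.012,0],0.6],[[0,0,0],[-0.176,0.012,0.03],0.6],[[0,0,0],[-0.176,0.012,0.06],0.6],[[0,0,0],[-0.176,0.012,0.075],0.6],[[0,0,0],[-0.176,0.012,0.075],0.6],[[0,0,0],[-0.176,0.012,0.075],0.6]]'
python3 - <<'E'
from h import *
p,y,s=tool();print(p,y,s["contact_force"],s["opening"])
n=np.array([np.cos(-.138),np.sin(-.138)]);a=np.array([-n[1],n[0]])
F=np.array([.6809,.033]);c=np.array([.53455,.08314])
print("tool to fence",(F-p[:2])@n,"lateral tool-sink",(p[:2]-c)@a,"gap",(c-p[:2])@n-.054, "travel",(F-p[:2])@n-.099)
E
```

```text
clock: 11.85
tool_pos: [0.4514, 0.0945, 0.0257]
eef_rot: [0.753, 0.658, -0.003, -0.0]
contact_force: [-0.5, -0.3, 0.3]
opening: 0.601
[0.45138199 0.09446656 0.02566836] 1.4357094594747735 [-0.48916637 -0.30185285  0.2678811 ] 0.6013271451768236
tool to fence 0.2357914914944042 lateral tool-sink -0.00022190916364767737 gap 0.029935447061401256 travel 0.1367914914944042
```

```bash
python3 -m pendant '[[[0,0,0],[0,0.015,0],0.6],[[0,0,0],[0,0.024,0],0.6],[[0,0,0],[0,0.032,0],0.6],[[0,0,0],[0,0.04,0],0.6],[[0,0,0],[0,0.05,0],0.6],[[0,0,0],[0,0.06,0],0.6],[[0,0,0],[0,0.07,0],0.6],[[0,0,0],[0,0.08,0],0.6],[[0,0,0],[0,0.09,0],0.6],[[0,0,0],[0,0.1,0],0.6]]'
python3 -m pendant '[[[0,0,0],[0,0.008,0],0.6],[[0,0,0],[0,0.015,0],0.6],[[0,0,0],[0,0.02,0],0.6],[[0,0,0],[0,0.025,0],0.6],[[0,0,0],[0,0.025,0],0.6],[[0,0,0],[0,0.025,0],0.6]]'
python3 - <<'E'
from h import *
p,y,s=tool();print(p,y,s["contact_force"],s["opening"],s["moment"])
n=np.array([np.cos(-.138),np.sin(-.138)]);F=np.array([.6809,.033])
print("remaining",(F-p[:2])@n-.099)
d=r.snapshot("top");cv2.imwrite("pics/t8.png",d["image"][:,:,::-1])
d=r.snapshot("scene");cv2.imwrite("pics/s8.png",cv2.resize(d["image"][150:320,270:470,::-1],None,fx=3.5,fy=3.5,interpolation=3))
E
```

```text
clock: 12.85
tool_pos: [0.5475, 0.0823, 0.0264]
eef_rot: [0.753, 0.658, -0.005, -0.003]
contact_force: [-8.1, 1.2, 6.4]
opening: 0.601
clock: 13.45
tool_pos: [0.5735, 0.0789, 0.0263]
eef_rot: [0.753, 0.658, -0.004, -0.002]
contact_force: [-5.7, 1.2, 5.1]
opening: 0.6
[0.57354176 0.07885782 0.02625298] 1.4367861949127685 [-5.6698819   1.2176799   5.07571666] 0.6001884098343925 [0.10977345 0.90041836 0.03975527]
remaining 0.013645908578993171
```

View pics/s8.png

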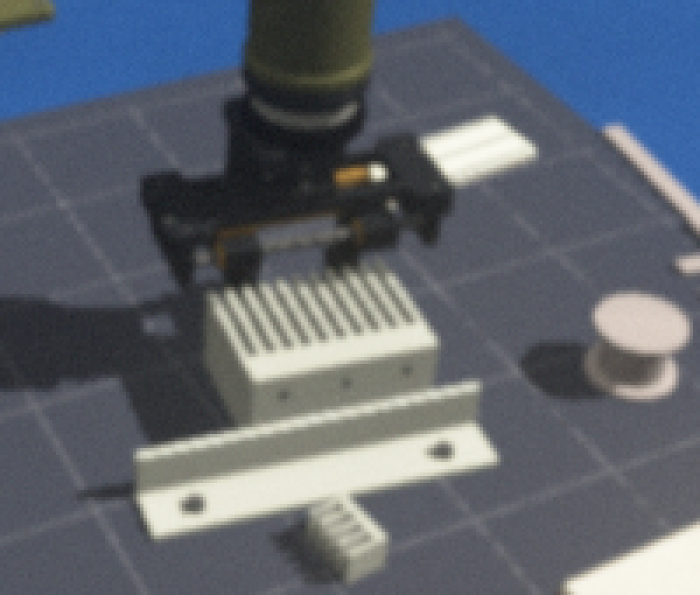

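```bash
python3 -m pendant '[[[0,0,0],[0,0.003,-0.002],0.6],[[0,0,0],[0,0.006,-0.002],0.6],[[0,0,0],[0,0.009,-0.002],0.6],[[0,0,0],[0,0.011,-0.002],0.6],[[0,0,0],[0,0.013,-0.002],0.6],[[0,0,0],[0,0.013,-0.002],0.6]]'
python3 -m pendant '[[[0,0,0],[0,0.001,0],0.6],[[0,0,0],[0,0.002,0],0.6],[[0,0,0],[0,0.002,0],0.6]]'
```

```text
clock: 14.15
tool_pos: [0.5864, 0.0773, 0.0271]
eef_rot: [0.753, 0.658, -0.004, -0.002]
contact_force: [-9.0, 0.3, 5.5]
opening: 0.6
clock: 14.45
tool_pos: [0.5863, 0.0774, 0.027]
eef_rot: [0.753, 0.658, -0.006, -0.003]
contact_force: [-13.7, 0.9, 8.4]
opening: 0.602
```

```bash
python3 -m pendant '[[[0,0,0],[0,0.002,-0.002],0.6],[[0,0,0],[0,0.004,-0.003],0.6],[[0,0,0],[0,0.005,-0.003],0.6],[[0,0,0],[0,0.005,-0.003],0.6]]'
python3 -m pendant '[[[0,0,0],[0,-0.004,0],0.6],[[0,0,0],[0,-0.008,0],0.6],[[0,0,0],[0,-0.02,0],0.6],[[0,0,0],[0,-0.05,-0.02],0.6],[[0,0,0],[0,-0.08,-0.06],0.6],[[0,0,0],[0.04,-0.1,-0.09],0.6],[[0,0,0],[0.085,-0.1,-0.09],0.6],[[0,0,0],[0.13,-0.1,-0.09],0.6],[[0,0,0],[0.17,-0.1,-0.09],0.6],[[0,0,0],[0.17,-0.1,-0.09],0.6]]'
python3 - <<'E'
from h import *
d=r.snapshot("top");cv2.imwrite("pics/t9.png",d["image"][:,:,::-1])
c,y,*z=sink(d,[.64,.068]);print(c,y,z)
n=np.array([np.cos(-.138),np.sin(-.138)]);F=np.array([.682,.0335]);print("dist",(F-c)@n,"lateral",(c-F)@np.array([-n[1],n[0]]))
cv2.imwrite("pics/c9.png",cv2.resize(d["image"][150:300,200:390,::-1],None,fx=4,fy=4,interpolation=3))
E
```

```text
clock: 14.85
tool_pos: [0.5864, 0.0774, 0.028]
eef_rot: [0.753, 0.658, -0.009, -0.006]
contact_force: [-19.3, 2.8, 2.0]
opening: 0.6
clock: 15.85
tool_pos: [0.5211, 0.2679, 0.122]
eef_rot: [0.751, 0.661, 0.003, -0.003]
contact_force: [0.4, 0.5, 0.9]
opening: 0.602
[0.65444305 0.06678773] -0.13630045143220038 [(120.666748046875, 154.45797729492188), [0.71, 1.0]]
dist 0.03187410455130016 lateral 0.029180464585823733
```

View pics/c9.png

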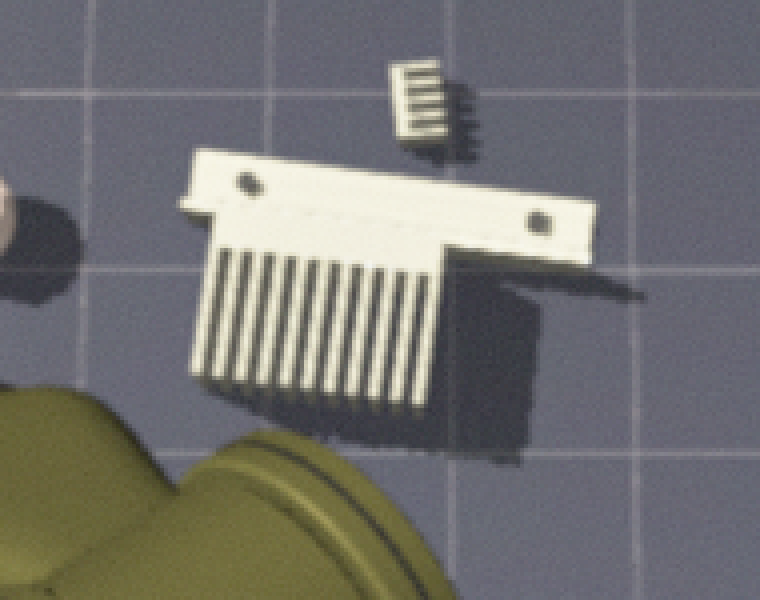

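```bash
python3 - <<'E'
from h import *
d=dict(np.load("top.npz"));I=cv2.imread("pics/t9.png");d["image"]=I[:,:,::-1].copy()
g=I.max(2).astype(np.float32)
# back edge: fin end (last bright->dark crossing) per column, close slots by max filter across columns
def edge(us,lo,hi,z,thr):
    P=[]
    for u in us:
        k=np.where((g[lo:hi,u]>thr)&(g[lo+1:hi+1,u]<=thr))[0]
        if len(k) : k=k[-1]+lo; P.append([u,k+(g[k,u]-thr)/(g[k,u]-g[k+1,u])])
    W=ray(d,P,z).astype(np.float32);vx,vy,x,y=cv2.fitLine(W,cv2.DIST_HUBER,0,.001,.001).ravel()
    return np.arctan2(-vx*np.sign(vy),abs(vy)),x,y,len(P)
pk=[u for u in range(248,308) if g[240,u]>=max(g[240,u-1],g[240,u+1]) and g[240,u]>200]
print(pk);b=edge(pk,235,262,.06,170);f=edge(range(315,346,2),200,225,.035,170);print(b,f)
n=np.array([np.cos(-.138),np.sin(-.138)]);print("back edge to fence",(np.array([.6809,.033])-np.array(b[1:3]))@n)
# bystanders: change between first and last picture
D=(np.abs(cv2.imread("pics/top0.png").astype(int)-I).max(2)>60).astype(np.uint8);D=cv2.morphologyEx(D,2,np.ones((3,3)))
print([cv2.boundingRect(c) for c in cv2.findContours(D,0,2)[0]])
E
```

```text
[249, 255, 260, 266, 271, 272, 277, 283, 288, 294, 300, 305]
(np.float32(-0.12967677), np.float32(0.59695214), np.float32(0.075813696), 12) (np.float32(-0.13521847), np.float32(0.67004263), np.float32(-0.043051593), 16)
back edge to fence 0.0890393308695189
[(109, 478, 5, 2), (600, 477, 10, 3), (624, 475, 10, 5), (127, 475, 11, 5), (435, 422, 70, 29), (501, 418, 129, 62), (189, 342, 3, 3), (188, 338, 3, 3), (193, 336, 50, 64), (223, 316, 108, 164), (230, 309, 3, 4), (176, 297, 8, 7), (217, 289, 3, 10), (121, 282, 102, 55), (217, 268, 5, 15), (251, 259, 3, 3), (217, 248, 89, 73), (212, 248, 3, 3), (256, 246, 20, 13), (145, 237, 71, 44), (265, 224, 5, 18), (83, 223, 60, 69), (287, 219, 6, 28), (259, 219, 6, 25), (276, 218, 6, 27), (248, 217, 6, 26), (252, 204, 59, 47)]
```

```bash
python3 -m pendant '[[[0,0,0],[0.01,-0.01,-0.03],0.6],[[0,0,0],[0.03,-0.03,-0.06],0.6],[[0,0,0],[0.06,-0.06,-0.08],0.6],[[0,0,0],[0.09,-0.09,-0.1],0.6],[[0,0,0],[0.12,-0.12,-0.12],0.6],[[0,0,0],[0.15,-0.15,-0.12],0.6],[[0,0,0],[0.18,-0.18,-0.12],0.6],[[0,0,0],[0.2,-0.21,-0.12],0.6],[[0,0,0],[0.22,-0.23,-0.12],0.6],[[0,0,0],[0.22,-0.23,-0.12],0.6]]'
python3 - <<'E'
from h import *
I=r.snapshot("top")["image"][:,:,::-1];cv2.imwrite("pics/t10.png",I)
D=(np.abs(cv2.imread("pics/top0.png").astype(int)-I).max(2)>60).astype(np.uint8);D=cv2.morphologyEx(D,2,np.ones((3,3)))
print([cv2.boundingRect(c) for c in cv2.findContours(D,0,2)[0]],tool()[0])
E
```

```text
clock: 16.9
tool_pos: [0.3189, 0.5108, 0.2414]
eef_rot: [0.751, 0.66, -0.001, -0.003]
contact_force: [0.4, 0.1, 0.3]
opening: 0.598
[(152, 429, 141, 51), (0, 381, 144, 99), (287, 303, 3, 3), (292, 298, 6, 5), (281, 297, 8, 6), (300, 295, 3, 3), (294, 292, 3, 3), (275, 292, 11, 8), (272, 291, 5, 4), (299, 289, 3, 3), (288, 289, 3, 3), (293, 286, 3, 3), (282, 286, 3, 3), (271, 286, 3, 3), (287, 283, 3, 3), (276, 283, 3, 3), (292, 280, 3, 3), (281, 277, 8, 6), (267, 277, 11, 8), (291, 274, 3, 3), (271, 273, 3, 3), (280, 270, 10, 7), (267, 266, 8, 6), (261, 266, 3, 3), (281, 265, 6, 5), (239, 262, 40, 55), (281, 259, 5, 4), (251, 259, 3, 3), (256, 246, 27, 15), (298, 242, 3, 6), (253, 241, 3, 3), (259, 232, 4, 12), (276, 231, 4, 14), (265, 224, 5, 17), (270, 220, 6, 25), (287, 219, 6, 28), (261, 219, 4, 12), (278, 218, 4, 12), (268, 218, 3, 4), (248, 217, 6, 25), (252, 204, 59, 47)] [0.3213986  0.50853891 0.24091736]
```

View pics/t10.png

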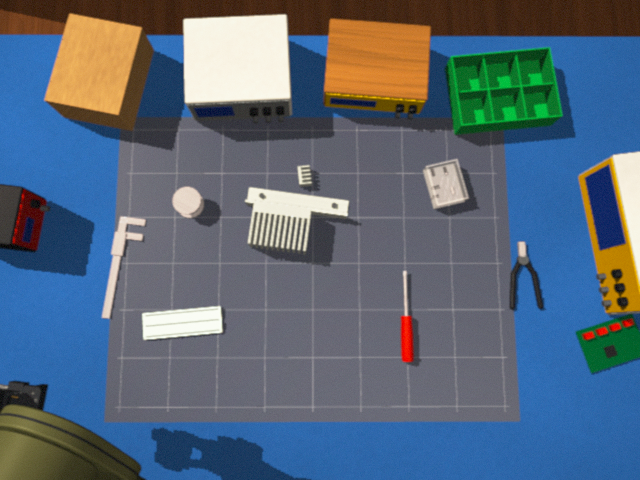

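The heat sink is flush against the fence at about (279, 228). Only the heat sink, its shadow and the arm differ from the first picture.

```bash
python3 -c "
from plant import r
print(r.finish_job())"
```

```text
the job is handed in; nothing more can be done
None
```

The heat sink is turned, sitting against the fence with its solid face toward it, and the job is handed in at about 17 s of the 67 s allowed.

**Turning:** I used four alternate corner pushes with the closed fingertips. Its middle was at most about 23 mm from where it began each time I measured it, between pushes. After turning, it was within about 0.01 rad of square to the fence.

**Pushing forward:** I pushed it straight ahead with both fingertips spread until it stopped dead, pressed it to about 19 N, then backed off and cleared the arm.

**Last checks:**
- **Against the fence:** the back edge measured 89 mm from the fence face, where 90 mm is expected. That is within the 2 mm calibration.
- **Squareness:** the back edge and the fence differed by 0.3 to 0.5° in the picture. I take that as measurement error, but it is not zero.
- **Ends:** it sits about 29 mm left of the fence's middle, leaving roughly 20 mm to spare at the nearer end.
- **Everything else:** comparing the first and last pictures, nothing else on the bench changed.

**Disagreements:**
- **Starting angle:** the heat sink started about 2.25 rad counter-clockwise from facing the fence, not the 0.6 to 1.4 rad stated. I went by the pictures. The side camera later showed the face with the holes toward the fence.
- **Pivot:** it turned about a point some 55 mm from its middle, not 100 mm.
- **Upward force:** during the forward push the wrist read 5 to 8 N upward, so the fingers were also pushing down a little. I took this as friction on the fins, and it fell to 2 N once I eased the tool up. The gripper's body should have been about 20 mm above the heat sink's top throughout.

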